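Tip a wax block over and square it against the saw-board fence

ROBOT

A 7-joint arm with a two-finger parallel gripper is mounted at the origin on a cart in front of the work surface, level with it; the furniture and walls round the work are solid. World frame = base frame: x ahead of the robot, y to its left, z up, the work surface at z = 0. Lengths are in m, angles in rad, forces in N, time in s.
With the tool pointing down it reaches from about 0.425 to 0.925 m from the base axis. Payload 6.8 kg.
Tool frame: the origin (TCP) lies at the very end of the fingers, on their centre line; the grasp point (between the pads) lies 19 mm behind it; z points along the fingers, y is the line along which they close (so a half turn about z gives the same grasp; the last joint's range is limited). The gripper opens to 85 mm and grips with 20 to 120 N. Pads are 22 mm wide; open, the fingers measure 114 mm over their backs; the gripper's body (76 mm by 85 mm) begins 54 mm behind the grasp point. The pads swing forward as they close: fully open they stand 13 mm farther back than shut.
Start: joints at [1.122, 0.477, 0.022, 1.555, -0.011, 1.109, -0.083], TCP at [0.226, -0.636, 0.231] pointing down, gripper open.
Joint ranges: [-2.96, 2.96], [-0.34, 2.1], [-1.41, 1.46], [0.24, 2.44], [-1.37, 4.51], [0.17, 1.92], [-2.96, 2.96]. Speed limits (rad/s): [2.39, 2.39, 3.14, 3.14, 3.14, 3.14, 3.14].

INTERFACE

Orientations are given as a rotation vector (axis times angle).
In Python, from bench import get_obs, viewer, r gives the robot as it stands. The module is installed in compiled form; this text tells all that it offers.
- The arm moves only by the tool play_rows, never from a script. Its argument "commands" is a list that holds one entry, the list of rows, each a list of 5 numbers: the gripper's target within -1 to 1 (shut at 1, half-way at 0, fully open at -1), then the shift along the tool's x, y, z scaled (see below), then the turn about the tool's z scaled (see below). A call has 1 to 12 rows; each row is the pose to reach, as a shift and turn from the pose commanded when the call began, along the tool's axes at that moment; what a row does not reach only later rows make up. The controller multiplies each number of a shift by 0.2 m and each number of a turn by pi/2 rad. A row lasts 1/12 s, in which the tool goes at most 41.7 mm and 7.16 degrees, less where a joint would pass 70% of its speed; a pose out of reach is approached as far as the arm can. A call with a number of a shift or a turn outside -1 to 1 is refused whole. A call with a gripper value outside its range is refused whole. The fingers move at their own pace and stop on an object; "grip_force" is the grip in N (left out, the last holds). Time passes only in rows, so rows that repeat a pose let the fingers close. It gives the time, the measured TCP pose, the force, the opening and the grip force at its end, in the units of the state.
- get_obs(): the state, without advancing time (a new reading comes with each control period).
- viewer.grab_frame(name): name is "side" or "top" or "wrist"; returns a dict with "pixels" (480x640x3 uint8, red, green, blue), "fovy" (degrees; the focal length in pixels is half the picture's height over the tangent of half this angle, whatever the lens; pixels are square), "cx", "cy" (the principal point, pixels), "world_to_cam" (4x4, takes a point from world to camera coordinates); the wrist camera has in their place "hand_eye" (4x4, takes a point from camera to tool coordinates, whose origin is the TCP and whose axes are the flange's). Camera axes: x right, y up, looking along -z (the intrinsics and any distortion apply to the point x, -y, -z); pixel columns grow to the right and rows downward; lengths in m; the calibration is good to about 2 mm. The wrist camera is an equidistant fisheye: a pixel r from the principal point sees the ray r / f radians off the axis. A picture is of the moment at which its call begins: read the wrist's pose just before it. There is no depth.
- r.hand_in(): hands the job in; it is judged then, once.
Trained networks look in a picture, given as the dict that the camera call returned (one of the last four; its "shot" number tells which), for a name from the list of things; names that differ only in an ending like _2 or _b are one class to them, and where a whole thing is asked for, a point or a joint stands for the part that bears it (a point fixed in the world has none). Each returns a list of dicts, best first, with "score" (0 to 1); they miss things now and then, are a little off and sometimes report something else, mostly with a low value. They report only what shows in the picture. A call takes as long as a camera call. They do not tell look-alikes from the thing itself.
- viewer.trace(picture, thing): "pixels" (480x640 bool, what is visible of it) and "rect" ([left, top, right, bottom] in pixels, round what is visible of it).
The state is a dict: "clock": time; "joints": joint angles; "qvel": joint speeds; "tau": joint torques, N m; "tcp_pos": TCP position; "orientation": TCP orientation; "contact_force": force on the tool from outside, world axes, zero at the start; "moment": the same for the moment, N m; "grip_width": finger opening in m; "gripper_force": force on a finger pad.
Only numpy, scipy, OpenCV 4.12 (cv2) and the standard library are available. Lean on these libraries where they do the work, as an engineer would, in place of code of your own. Each camera call takes 0.05 s, during which the arm holds its last target. There are 200 camera calls.

TASK

The blue wax block stands on end on the sawing board. Without picking it up, push it over towards the fence so that it lies flat on its broad side on the board, then push it along until its end sits square and flush against the fence, ready for sawing. Leave the jar, the blue wax tube and the green wax block beside the board where they stand, and finish clear of everything.

Things in the scene. Friction and masses are not known exactly. Their poses are not given: they have to be found in the camera images.
- saw_board: Sawing board, fixed to the bench: plywood base 240 x 180 x 12 mm with a wooden fence (20 mm thick, 18 mm high above the base, 180 mm long) across its far end. Origin: centre of its underside, at bench height. x points along the 240 mm length towards the fence, y left, z up; turned up to 0.3 rad about the vertical. Base's upper face at z = 12 mm, fence's front face at x = +100 mm.
- fence_face (a point): Foot of the fence's front face, middle of its length, on the base's upper face (x = 100, y = 0, z = 12 mm in the board's frame). Axes as the board's.
- blue_block: Block of hard blue wax, 50 x 75 x 28 mm along its x, y, z, 0.06 to 0.13 kg, loose. Origin: centre of a 50 x 75 mm face. It starts on end on the board, 75 mm tall, y up, z away from the fence, broad face towards the fence within 0.2 rad (origin on that face). Pushed near its top it tips past balance at about 20 degrees; laid as wanted, z is up and y towards the fence.
- block_center (a point): Centre of the blue block (14 mm along its z from its origin). Axes as the block's. Simply tipped over towards the fence, the block ends up flat and short of the fence by 25 to 90 mm.
- jar: White jar with a blue screw lid, 39 mm across, 62 mm tall, upright on the bench beside the board, a bystander. Origin: centre of its underside, z up.
- wax_tube: Blue wax tube, 28 mm across, 60 mm tall, upright on the bench beside the board, a bystander. Origin: centre of its underside, z up.
- green_block: Block of green wax lying on the bench beside the board, 42 x 55 x 24 mm along its x, y, z, a bystander. Origin: centre of its underside, z up.
Mind the look-alikes: they are no part of the job. What is shaped like the blue_block but brown or purple is not meant.

How it is judged:
On the way:
1. the blue block has been tipped over towards the fence and lies flat on the board (angle between blue_block's own z axis and vertical below 0.1 rad and z of block_center in the frame of saw_board below 0.032 m), for 0.2 s.
At the end, for the whole second after the job is handed in: The blue block lies flat on the board on the face that looked at the fence (within 0.08 rad), its end within about 3 mm of the fence and square to it within 0.06 rad, its whole width on the board, at rest; the jar, tube and green block are upright and within 20 mm of where they stood (angle between blue_block's own z axis and vertical below 0.08 rad and z of block_center in the frame of saw_board between 0.022 and 0.03 m and x of block_center in the frame of saw_board between 0.0595 and 0.066 m and y of block_center in the frame of saw_board between -0.065 and 0.065 m and angle between the y axis of blue_block and the x axis of saw_board, either way round below 0.06 rad and linear speed of blue_block below 0.01 m/s and angular speed of blue_block below 0.1 rad/s and distance of each of jar, wax_tube, green_block from where it was at the start of the episode below 0.02 m and angle between each of jar, wax_tube, green_block's own z axis and vertical below 0.15 rad); the robot touches nothing.
It fails at once if the blue block is lifted off the board (height (world z) of block_center above 0.062 m or (height (world z) of block_center above 0.045 m and angle between blue_block's own z axis and vertical below 0.3 rad)).
It fails at once if the blue block comes off the board (height (world z) of block_center below 0.018 m).
It fails at once if the jar, the wax tube or the green block is shifted by more than 20 mm, knocked over or lifted (distance of any of jar, wax_tube, green_block from where it was at the start of the episode above 0.02 m or angle between any of jar, wax_tube, green_block's own z axis and vertical above 0.4 rad).
It also fails if it takes over 38 s, if anything falls off the work surface, if the arm or the gripper's body presses on something with over 40 N, if the wrist force passes 120 N, or if a joint passes its speed limit or range.

## Working session

There is one attempt and no reset: what is moved stays moved. The work goes in short steps, Python scripts to look and compute and a tool call to move; the robot and the scene stay as the last step left them, time stands still between calls to the robot, and variables do not carry over. Pictures are saved under pics/ and viewed, at most 10 in all, crops included, and the job is handed in when it is done.

Besides the shell and the picture viewer there is one more tool, called after "Request:" in YAML: its name, and indented under it one key for each argument. play_rows: Moves the arm, as the interface text tells. Shifts and turns lie within -1 to 1; 1 stands for 0.2 m of shift or pi/2 rad of turn. Its arguments: {"type":"object","properties":{"commands":{"type":"array","items":{"type":"array","items":{"type":"array","items":{"type":"number","minimum":-1,"maximum":1}}}},"grip_force":{"type":"number"}},"required":["commands"]}

```bash
mkdir -p pics; python3 - <<'E'
from bench import get_obs, viewer
import cv2,pickle
o=get_obs();print({k:o[k] for k in('clock','tcp_pos','orientation','grip_width')})
D={}
for n in('top','side'):
    f=viewer.grab_frame(n);D[n]=f
    cv2.imwrite(f'pics/{n}0.png',f['pixels'][:,:,::-1])
    print(n,f['fovy'],f['cx'],f['cy'],f['world_to_cam'],[k for k in f])
    for t in('saw_board','blue_block','jar','wax_tube','green_block'):
        print(t,[(round(d['score'],2),d['rect']) for d in viewer.trace(f,t)])
pickle.dump(D,open('d0.pkl','wb'))
E
```

```text
{'clock': 0.0, 'tcp_pos': array([ 0.22540078, -0.63560938,  0.23031895]), 'orientation': array([-3.09431339e+00, -5.32430113e-01,  6.37395538e-04]), 'grip_width': 0.08548900717391236}
top 49.51927507304415 328.39103630533504 248.52832298461993 [[-2.88932767e-02 -9.99582497e-01  1.05733088e-04 -1.69260321e-01]
 [ 9.88568341e-01 -2.85592491e-02  1.48043929e-01 -5.76393569e-01]
 [-1.47979100e-01  4.38199859e-03  9.88980780e-01 -8.51245632e-01]
 [ 0.00000000e+00  0.00000000e+00  0.00000000e+00  1.00000000e+00]] ['pixels', 'fovy', 'cx', 'cy', 'world_to_cam', 'shot']
saw_board [(0.92, [230.1, 176.8, 364.8, 336.2])]
blue_block [(0.92, [440.6, 230.3, 486.9, 252.7]), (0.85, [297.1, 269.6, 328.9, 295.1]), (0.73, [178.4, 308.4, 208.7, 342.7]), (0.61, [165.3, 218.1, 205.3, 257.6]), (0.18, [233.2, 176.5, 366.6, 338.0])]
jar [(0.96, [210.0, 272.6, 241.1, 297.8])]
wax_tube [(0.82, [350.8, 194.7, 373.4, 218.2])]
green_block [(0.79, [361.8, 251.2, 402.6, 285.9])]
side 50.06409882633471 305.6844196289041 234.19257047840532 [[-8.71625803e-01 -4.90171191e-01  8.13793526e-04  3.90246093e-01]
 [ 3.06446696e-01 -5.43628366e-01  7.81382507e-01 -2.94604553e-01]
 [-3.82568793e-01  6.81322539e-01  6.24051853e-01 -5.89053261e-01]
 [ 0.00000000e+00  0.00000000e+00  0.00000000e+00  1.00000000e+00]] ['pixels', 'fovy', 'cx', 'cy', 'world_to_cam', 'shot']
saw_board [(0.59, [200.5, 211.7, 364.3, 314.4])]
blue_block [(0.97, [338.7, 148.8, 364.1, 195.2]), (0.94, [270.5, 322.9, 311.7, 379.6]), (0.89, [308.6, 221.1, 329.8, 271.8]), (0.84, [179.4, 285.5, 213.9, 347.8])]
jar [(0.69, [251.7, 286.3, 279.5, 331.2])]
wax_tube [(0.6, [268.5, 188.4, 283.2, 222.9])]
green_block [(0.96, [322.5, 208.5, 349.0, 234.6])]
```

```bash
python3 - <<'E'
import pickle,cv2,numpy as np
D=pickle.load(open('d0.pkl','rb'))
a=D['top']['pixels'][160:355,150:500,::-1];b=D['side']['pixels'][140:390,160:400,::-1]
cv2.imwrite('pics/t1.png',cv2.resize(a,None,fx=2.28,fy=2.28,interpolation=2))
cv2.imwrite('pics/s1.png',cv2.resize(b,None,fx=2.4,fy=2.4,interpolation=2))
E
```

```text
(no output)
```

View pics/t1.png

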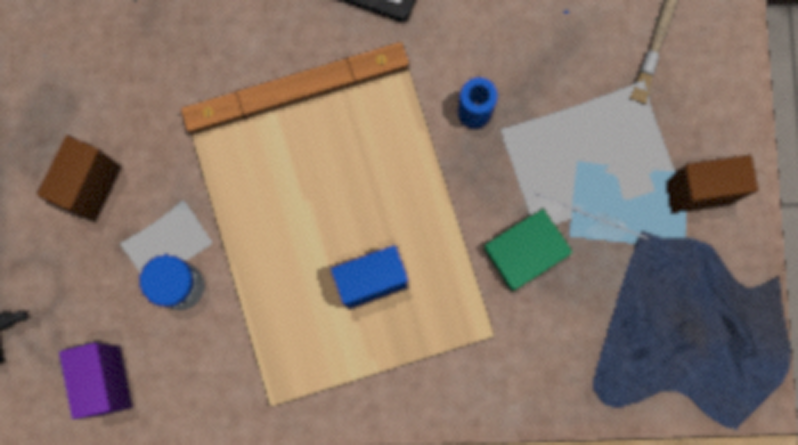

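View pics/s1.png

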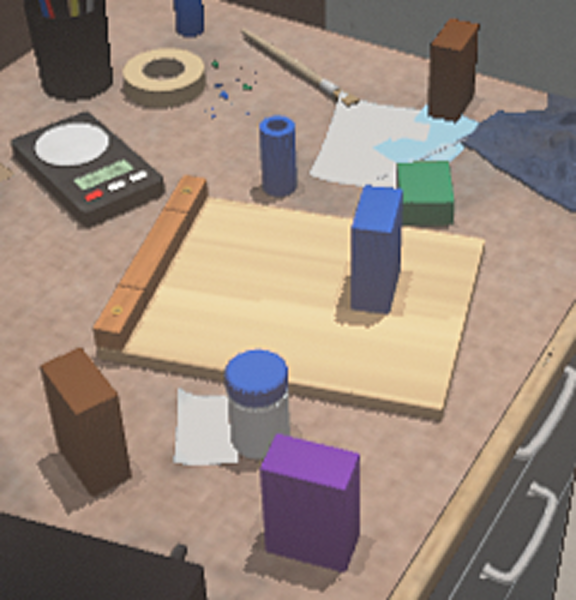

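```bash
cat > h.py <<'E'
import numpy as np,cv2
from scipy.optimize import minimize
def proj(f,P):
    P=np.c_[P,np.ones(len(P))]@np.array(f['world_to_cam']).T
    F=240/np.tan(np.radians(f['fovy']/2))
    return np.c_[f['cx']+F*P[:,0]/-P[:,2],f['cy']-F*P[:,1]/-P[:,2]]
def box(x0,x1,y0,y1,z0,z1):
    return np.array([(x,y,z) for x in(x0,x1) for y in(y0,y1) for z in(z0,z1)],float)
def place(P,p):
    c,s=np.cos(p[2]),np.sin(p[2])
    return P@np.array([[c,s,0],[-s,c,0],[0,0,1]])+[p[0],p[1],0]
S=4
def render(f,boxes,p):
    m=np.zeros((480*S,640*S),np.uint8)
    for b in boxes:
        h=cv2.convexHull(proj(f,place(b,p)).astype(np.float32))
        cv2.fillConvexPoly(m,np.round((h+.5)*S*16-8).astype(np.int32),1,shift=4)
    return m
def fit(views,boxes,p0):
    # views: (frame, mask, ignore mask)
    L=[]
    for f,m,ig in views:
        up=lambda a:cv2.resize(a.astype(np.float32),None,fx=S,fy=S,interpolation=cv2.INTER_LINEAR)>.5
        L.append((f,up(m),~up(ig)))
    def cost(p): return sum(np.count_nonzero((render(f,boxes,p)!=m)&k)/S**2 for f,m,k in L)
    best=None;p=np.array(p0,float)
    for sc in(.02,.008,.003):
        sx=np.vstack([p,p+[sc,0,0],p+[0,sc,0],p+[0,0,sc*10]])
        r=minimize(cost,p,method='Nelder-Mead',options=dict(initial_simplex=sx,xatol=1e-5,fatol=.05,maxiter=150));p=r.x
    return p,r.fun
BOARD=[box(-.12,.12,-.09,.09,0,.012),box(.10,.12,-.09,.09,0,.030)]
BLOCK=[box(-.014,.014,-.025,.025,.012,.087)]
FLAT=[box(-.0375,.0375,-.025,.025,.012,.040)]
def tob(b,q):
    c,s=np.cos(b[2]),np.sin(b[2]);d=np.array(q[:2])-b[:2]
    return np.array([c*d[0]+s*d[1],-s*d[0]+c*d[1]])
E
cat > m0.py <<'E'
from bench import viewer
from h import *
import pickle
V={}
for n in('top','side'):
    f=viewer.grab_frame(n)
    bm=[d for d in viewer.trace(f,'saw_board')][0]['pixels']
    c=[(297,270),(309,221)][n=='side']
    bl=min(viewer.trace(f,'blue_block'),key=lambda d:abs(d['rect'][0]-c[0])+abs(d['rect'][1]-c[1]))['pixels']
    ig=cv2.dilate(bl.astype(np.uint8),np.ones((5,5)))>0
    for t in('jar','green_block','wax_tube'):
        ig|=cv2.dilate(viewer.trace(f,t)[0]['pixels'].astype(np.uint8),np.ones((5,5)))>0
    V[n]=(f,bm,bl,ig)
z=np.zeros((480,640),bool)
for ns in(('top',),('side',),('top','side')):
    b,e=fit([(V[n][0],V[n][1],V[n][3]) for n in ns],BOARD,(.62,-.14,.25))
    k,e2=fit([(V[n][0],V[n][2],z) for n in ns],BLOCK,(.55,-.16,.25))
    print(ns,b.round(4),e,k.round(4),e2,'rel',tob(b,k),k[2]-b[2])
np.save('board.npy',b)
E
python3 m0.py
```

```text
('top',) [ 0.5617 -0.1311  0.2726] 136.1875 [ 0.5146 -0.1574  0.3583] 85.375 rel [-0.05243792 -0.01273894] 0.08567095621262755
('side',) [ 0.5607 -0.1276  0.2736] 295.1875 [ 0.5141 -0.1515  0.6078] 153.0625 rel [-0.05127677 -0.01046545] 0.3342054360427419
('top', 'side') [ 0.5615 -0.1307  0.2748] 644.875 [ 0.5148 -0.1559  0.3468] 180.0625 rel [-0.05176817 -0.01163702] 0.07204592411403082
```

Request:
play_rows:
  commands:
    - [[0.5, 0.962, -0.897, 0, 0], [0.5, 0.962, -0.897, 0, 0], [0.5, 0.962, -0.897, 0, 0], [0.5, 0.962, -0.897, 0, 0], [0.5, 0.962, -0.897, 0, 0], [0.5, 0.962, -0.897, 0, 0], [0.5, 0.962, -0.897, 0, 0], [0.5, 0.962, -0.897, 0, 0]]
  grip_force: 30

```text
clock: 1.87
tcp_pos: [0.3499, -0.3986, 0.2317]
orientation: [-3.093, -0.544, -0.002]
contact_force: [0.9, -0.0, 0.1]
grip_width: 0.0214
gripper_force: 0.0
```

Request:
play_rows:
  commands:
    - [[0.5, 0.962, -0.897, 0, 0.042], [0.5, 0.962, -0.897, 0, 0.042], [0.5, 0.962, -0.897, 0, 0.042], [0.5, 0.962, -0.897, 0, 0.042], [0.5, 0.962, -0.897, 0, 0.042], [0.5, 0.962, -0.897, 0, 0.042], [0.5, 0.962, -0.897, 0, 0.042], [0.5, 0.962, -0.897, 0, 0.042], [0.5, 0.962, -0.897, 0, 0.042], [0.5, 0.962, -0.897, 0, 0.042]]

```text
clock: 2.7
tcp_pos: [0.4677, -0.1716, 0.2312]
orientation: [3.112, 0.426, -0.001]
contact_force: [0.4, -1.1, -0.5]
grip_width: 0.0213
gripper_force: 0.0
```

Request:
play_rows:
  commands:
    - [[0.5, 0, 0, 0.78, 0], [0.5, 0, 0, 0.78, 0], [0.5, 0, 0, 0.78, 0], [0.5, 0, 0, 0.78, 0], [0.5, 0, 0, 0.78, 0], [0.5, 0, 0, 0.78, 0], [0.5, 0, 0, 0.78, 0]]

```text
clock: 3.28
tcp_pos: [0.4692, -0.171, 0.0769]
orientation: [3.111, 0.427, 0.003]
contact_force: [0.7, -0.2, 1.5]
grip_width: 0.0216
gripper_force: 0.0
```

```bash
python3 - <<'E'
from bench import get_obs, viewer
from h import *
b=np.load('board.npy');o=get_obs();print(o['tcp_pos'],o['orientation'],o['contact_force'],tob(b,o['tcp_pos']))
f=viewer.grab_frame('side')
i=f['pixels'][100:350,180:430,::-1]
w=viewer.grab_frame('wrist')['pixels'][:,:,::-1]
cv2.imwrite('pics/c1.png',np.hstack([cv2.resize(i,(400,400),interpolation=2),cv2.resize(w,(400,300))] if 0 else [cv2.resize(i,(400,400),interpolation=2),cv2.copyMakeBorder(cv2.resize(w,(400,300)),0,100,0,0,0)]))
E
```

```text
[ 0.46924537 -0.17096782  0.07689883] [3.11113817e+00 4.26910126e-01 2.77737917e-03] [ 0.71700133 -0.21660455  1.45826962] [-0.09973715 -0.01374442]
```

View pics/c1.png

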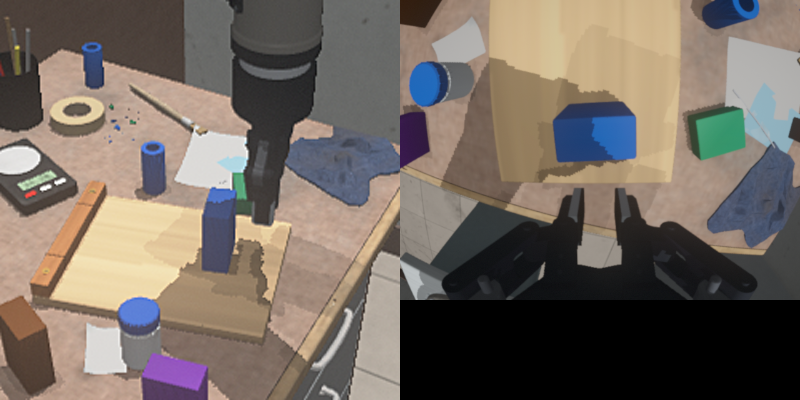

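The fingers stand behind the block, centred on its rear face (wrist panel: block columns 555–635, fingers 578–620). Now I push slowly near its top.

Request:
play_rows:
  commands:
    - [[0.5, 0.03, 0, 0, 0], [0.5, 0.05, 0, 0, 0], [0.5, 0.07, 0, 0, 0], [0.5, 0.09, 0, 0, 0], [0.5, 0.11, 0, 0, 0], [0.5, 0.13, 0, 0, 0], [0.5, 0.15, 0, 0, 0], [0.5, 0.17, 0, 0, 0], [0.5, 0.19, 0, 0, 0], [0.5, 0.21, 0, 0, 0], [0.5, 0.23, 0, 0, 0], [0.5, 0.25, 0, 0, 0]]

```text
clock: 4.38
tcp_pos: [0.5169, -0.1557, 0.0753]
orientation: [-3.112, -0.43, 0.0]
contact_force: [-0.8, -0.6, 0.0]
grip_width: 0.0212
gripper_force: 0.0
```

```bash
python3 - <<'E'
from bench import get_obs, viewer
from h import *
b=np.load('board.npy');o=get_obs();print(o['tcp_pos'],o['contact_force'],tob(b,o['tcp_pos']))
f=viewer.grab_frame('side')
i=f['pixels'][100:350,180:430,::-1]
w=viewer.grab_frame('wrist')['pixels'][:,:,::-1]
cv2.imwrite('pics/c2.png',np.hstack([cv2.resize(i,(400,400),interpolation=2),cv2.copyMakeBorder(cv2.resize(w,(400,300)),0,100,0,0,0)]))
E
```

```text
[ 0.51688073 -0.15571668  0.0752549 ] [-0.80146561 -0.59526394  0.02262507] [-0.04975062 -0.01199173]
```

View pics/c2.png

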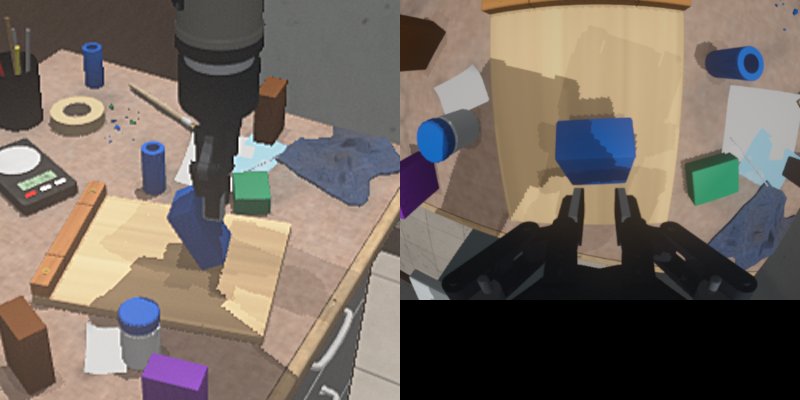

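The block is leaning towards the fence near balance (side panel, about (205,225)); I push a little further.

Request:
play_rows:
  commands:
    - [[0.5, 0.02, 0, 0, 0], [0.5, 0.04, 0, 0, 0], [0.5, 0.06, 0, 0, 0], [0.5, 0.08, 0, 0, 0], [0.5, 0.1, 0, 0, 0], [0.5, 0.1, 0, 0, 0], [0.5, 0.1, 0, 0, 0], [0.5, 0.1, 0, 0, 0], [0.5, 0, 0, 0, 0], [0.5, -0.1, 0, 0, 0], [0.5, -0.2, 0, 0, 0], [0.5, -0.2, 0, 0, 0]]

```text
clock: 5.48
tcp_pos: [0.4732, -0.1683, 0.0747]
orientation: [-3.113, -0.426, 0.008]
contact_force: [-0.2, 0.2, 0.9]
grip_width: 0.0212
gripper_force: 0.0
```

```bash
python3 - <<'E'
from bench import get_obs, viewer
from h import *
b=np.load('board.npy');o=get_obs();print(o['tcp_pos'],o['contact_force'],tob(b,o['tcp_pos']))
z=np.zeros((480,640),bool)
f=viewer.grab_frame('side')
for d in viewer.trace(f,'blue_block'): print(d['score'],d['rect'])
c=proj(f,place(np.array([[0,-.012,.026]]),b))[0].round().astype(int)
m=[d for d in viewer.trace(f,'blue_block') if d['pixels'][c[1],c[0]]]
if m:
    k,e=fit([(f,m[0]['pixels'],z)],FLAT,(*place(np.array([[0,-.012,0]]),b)[0,:2],b[2]));print(k,e,tob(b,k),k[2]-b[2])
i=f['pixels'][100:350,180:430,::-1]
w=viewer.grab_frame('wrist')['pixels'][:,:,::-1]
cv2.imwrite('pics/c3.png',np.hstack([cv2.resize(i,(400,400),interpolation=2),cv2.copyMakeBorder(cv2.resize(w,(400,300)),0,100,0,0,0)]))
E
```

```text
[ 0.47315545 -0.168333    0.074685  ] [-0.22076216  0.23251247  0.85326699] [-0.09525881 -0.0122695 ]
0.93 [267.7, 322.5, 311.5, 381.9]
0.74 [262.7, 240.3, 310.6, 267.7]
0.68 [178.2, 282.0, 213.2, 349.1]
0.57 [325.0, 213.1, 335.7, 233.8]
0.39 [198.9, 212.2, 362.4, 312.2]
[ 0.56237104 -0.1364716   0.3430759 ] 102.0 [-0.00074489 -0.00581289] 0.06827282205472845
```

View pics/c3.png

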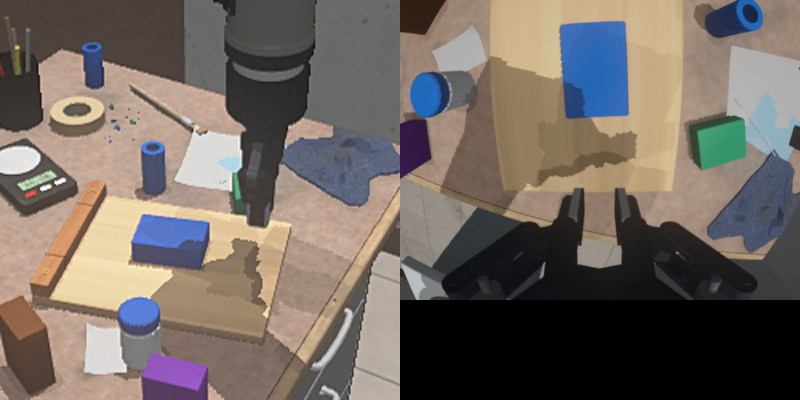

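The block lies flat and nearly square (side panel centre (170,240); wrist panel columns 563–628, fingers centred on it). I go low and push along.

Request:
play_rows:
  commands:
    - [[0.5, 0, 0, 0.15, 0], [0.5, 0, 0, 0.28, 0], [0.5, 0, 0, 0.28, 0], [0.5, 0, 0, 0.28, 0], [0.5, 0, 0, 0.28, 0]]

```text
clock: 6.1
tcp_pos: [0.4791, -0.1665, 0.0201]
orientation: [3.112, 0.431, 0.002]
contact_force: [0.3, 0.1, 0.2]
grip_width: 0.0211
gripper_force: 0.0
```

Request:
play_rows:
  commands:
    - [[0.5, 0.06, 0, 0, 0], [0.5, 0.12, 0, 0, 0], [0.5, 0.16, 0, 0, 0], [0.5, 0.19, 0, 0, 0], [0.5, 0.22, 0, 0, 0], [0.5, 0.25, 0, 0, 0], [0.5, 0.28, 0, 0, 0], [0.5, 0.31, 0, 0, 0], [0.5, 0.34, 0, 0, 0], [0.5, 0.37, 0, 0, 0], [0.5, 0.4, 0, 0, 0], [0.5, 0.4, 0, 0, 0]]

```text
clock: 7.1
tcp_pos: [0.5568, -0.1443, 0.0194]
orientation: [-3.112, -0.432, -0.003]
contact_force: [0.4, 0.1, 0.6]
grip_width: 0.021
gripper_force: 0.0
```

```bash
cat > m1.py <<'E'
from bench import get_obs, viewer
from h import *
import sys
b=np.load('board.npy');o=get_obs();print(o['tcp_pos'],o['contact_force'],tob(b,o['tcp_pos']))
z=np.zeros((480,640),bool);x=float(sys.argv[1]);V=[]
for n in('side','top')[:int(sys.argv[3])]:
    f=viewer.grab_frame(n)
    c=proj(f,place(np.array([[x,-.01,.03]]),b))[0].round().astype(int)
    m=[d for d in viewer.trace(f,'blue_block') if d['pixels'][c[1],c[0]] and d['pixels'].sum()<4000]
    if m:
        V=[(f,m[0]['pixels'],z)]
        k,e=fit(V,FLAT,(*place(np.array([[x,-.012,0]]),b)[0,:2],b[2]));print(n,k,e,tob(b,k),k[2]-b[2])
    if n=='side': i=f['pixels'][180:330,180:330,::-1]
    else: i=f['pixels'][160:310,225:375,::-1]
    cv2.imwrite(sys.argv[2]+n+'.png',cv2.resize(i,(600,600),interpolation=2))
w=viewer.grab_frame('wrist')['pixels'][:,:,::-1]
cv2.imwrite(sys.argv[2]+'w.png',w)
E
python3 m1.py 0.05 pics/c4 1
```

```text
[ 0.55677374 -0.14425177  0.01944241] [0.40786053 0.12315662 0.56497432] [-0.00824337 -0.01178227]
side [ 0.6026053  -0.12566893  0.31292448] 290.75 [ 0.04091112 -0.00633341] 0.038121399413595713
```

View pics/c4w.png

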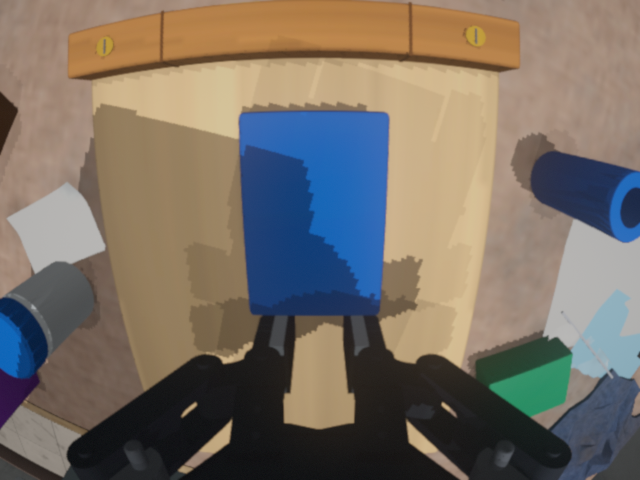

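The block's end is square in front of the fence (block top edge row 112, fence foot row ~60), both fingers touching. Continue with small steps.

Request:
play_rows:
  commands:
    - [[0.5, 0.02, 0, 0, 0], [0.5, 0.04, 0, 0, 0], [0.5, 0.06, 0, 0, 0], [0.5, 0.075, 0, 0, 0], [0.5, 0.09, 0, 0, 0], [0.5, 0.09, 0, 0, 0], [0.5, 0.09, 0, 0, 0]]

```text
clock: 7.83
tcp_pos: [0.5727, -0.14, 0.0193]
orientation: [-3.112, -0.431, -0.001]
contact_force: [1.0, 0.0, 0.2]
grip_width: 0.0213
gripper_force: 0.0
```

Request:
play_rows:
  commands:
    - [[0.5, 0.007, 0, 0, 0], [0.5, 0.014, 0, 0, 0], [0.5, 0.014, 0, 0, 0]]

```text
clock: 8.08
tcp_pos: [0.5752, -0.1393, 0.0193]
orientation: [3.112, 0.43, 0.0]
contact_force: [0.6, 0.2, -0.8]
grip_width: 0.0212
gripper_force: 0.0
```

Request:
play_rows:
  commands:
    - [[0.5, 0.007, 0, 0, 0], [0.5, 0.014, 0, 0, 0], [0.5, 0.014, 0, 0, 0]]

```text
clock: 8.33
tcp_pos: [0.578, -0.1384, 0.0193]
orientation: [-3.112, -0.431, -0.0]
contact_force: [0.4, -0.0, 1.0]
grip_width: 0.0211
gripper_force: 0.0
```

```bash
python3 m1.py 0.058 pics/c5 1
```

```text
[ 0.57801164 -0.1384285   0.01933318] [ 0.38683528 -0.04760633  0.95166118] [ 0.01377784 -0.01194056]
side [ 0.62637499 -0.11921392  0.3444524 ] 360.125 [ 0.06554055 -0.00657068] 0.06964932364477083
```

View pics/c5w.png

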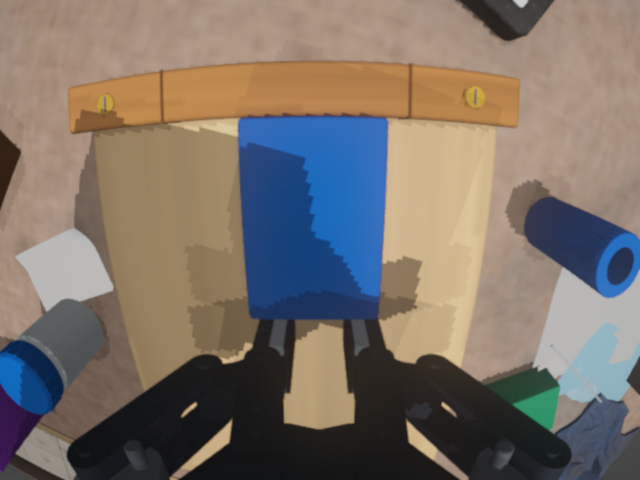

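Nearly at the fence (block edge row 117, fence edge ~118), but no contact force yet; continue until there is some.

Request:
play_rows:
  commands:
    - [[0.5, 0.005, 0, 0, 0], [0.5, 0.01, 0, 0, 0], [0.5, 0.01, 0, 0, 0]]

```text
clock: 8.73
tcp_pos: [0.578, -0.1385, 0.019]
orientation: [3.112, 0.429, -0.005]
contact_force: [-4.9, -1.5, 4.0]
grip_width: 0.0216
gripper_force: 2.5
```

Request:
play_rows:
  commands:
    - [[0.5, 0.005, 0, 0, 0], [0.5, 0.01, 0, 0, 0], [0.5, 0.01, 0, 0, 0]]

```text
clock: 8.98
tcp_pos: [0.578, -0.1386, 0.0188]
orientation: [3.112, 0.429, -0.011]
contact_force: [-8.7, -1.6, 7.5]
grip_width: 0.0211
gripper_force: 4.8
```

The TCP stalls and the force climbs, so the block is on the fence. I press a touch more to square it, then back off.

Request:
play_rows:
  commands:
    - [[0.5, 0.01, 0, 0, 0], [0.5, 0.015, 0, 0, 0], [0.5, 0.015, 0, 0, 0]]

```text
clock: 9.23
tcp_pos: [0.578, -0.1387, 0.0183]
orientation: [3.112, 0.427, -0.02]
contact_force: [-16.0, -2.7, 11.4]
grip_width: 0.0211
gripper_force: 8.3
```

Request:
play_rows:
  commands:
    - [[0.5, -0.03, 0, 0, 0], [0.5, -0.1, 0, 0, 0], [0.5, -0.25, 0, 0, 0], [0.5, -0.3, 0, -0.1, 0], [0.5, -0.3, 0, -0.3, 0], [0.5, -0.3, 0, -0.5, 0], [0.5, -0.3, 0, -0.5, 0], [0.5, -0.3, 0, -0.5, 0]]

```text
clock: 9.9
tcp_pos: [0.5292, -0.1533, 0.1222]
orientation: [3.11, 0.43, 0.01]
contact_force: [-0.2, 0.7, -0.1]
grip_width: 0.0215
gripper_force: 0.0
```

```bash
python3 m1.py 0.06 pics/c6 2
```

```text
[ 0.52922097 -0.15332723  0.12224622] [-0.1963931   0.65389479 -0.05829246] [-0.03722502 -0.01304055]
side [ 0.62220385 -0.11941435  0.29375178] 73.8125 [ 0.06147153 -0.00563172] 0.018948704481397738
```

View pics/c6w.png

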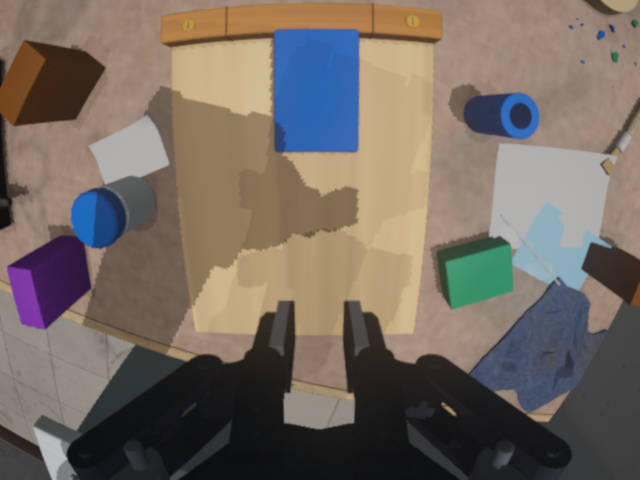

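View pics/c6side.png

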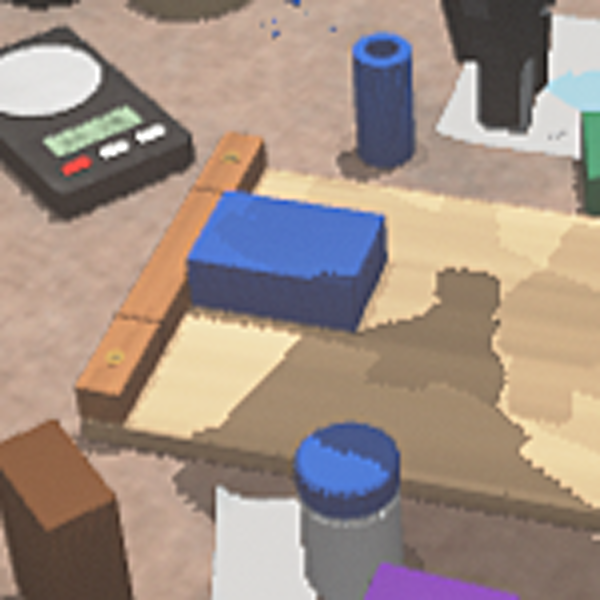

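The block lies flat, square and flush against the fence (side view (190–385, 190–325)). The jar, tube and green block stand as before and the gripper is clear, so I'm handing in.

```bash
python3 -c "
from bench import r
print(r.hand_in())"
```

```text
the job is handed in; nothing more can be done
None
```

I tipped the blue block over and pushed it until it stopped against the fence; it lies flat and square, the bystanders look unmoved, the gripper is clear, and I handed the job in at about 10 s (no verdict was returned).

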